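# Open the medicine bottle's push-and-turn safety cap and hold the cap ready

### The arm

A 6-joint arm with a two-finger parallel gripper is mounted at the origin on a cart in front of the work surface, level with it; the furniture and walls round the work are solid. World frame = base frame: x ahead of the robot, y to its left, z up, the work surface at z = 0. Lengths are in m, angles in rad, forces in N, time in s.
With the tool pointing down it reaches from about 0.325 to 0.875 m from the base axis. Payload 4.4 kg.
Tool frame: the origin (TCP) lies at the very end of the fingers, on their centre line; the grasp point (between the pads) lies env.hold_point_z behind it (env.hold_point_z is the distance from the TCP to the grasp point, in m); z points along the fingers, y is the direction in which the jaws open and shut (so a half turn about z gives the same grasp; the last joint's range is limited). The gripper opens to 85 mm and grips with 20 to 120 N. Pads are 22 mm wide; open, the fingers measure 114 mm over their backs; the gripper's body (76 mm by 85 mm) begins 54 mm behind the grasp point. The pads swing forward as they close: fully open they stand 13 mm farther back than shut.
Start: joints at [-1.415, 0.207, 1.542, -0, 1.393, -0.15], TCP at [0.173, -0.548, 0.231] pointing down, gripper open.
Joint ranges: [-2.73, 2.73], [-0.86, 2.22], [0.23, 2.46], [-1.11, 4.25], [0.08, 2.63], [-2.82, 2.82]. Speed limits (rad/s): [2.79, 2.79, 3.14, 3.14, 3.14, 3.14].

### API

Orientations are given as a 3x3 rotation matrix whose columns are the frame's x, y, z axes.
In Python, from station import env, viewer gives the robot as it stands. The module is installed in compiled form; this text tells all that it offers.
- The arm moves only by the shell command python3 -m pendant 'ROWS' [FORCE]. ROWS is JSON, a list that holds one entry, the list of rows, each a list of 5 numbers: the opening in per cent of the stroke, from 0 (shut) to 100 (fully open), then the shift along the tool's x, y, z in cm, then the turn about the tool's z in rad. In form: [[[hand, tx, ty, tz, spin], ...]]. A call has exactly 10 rows; each row shifts and turns the commanded pose from where the row before left it, along the tool's axes as they then stand; what a row does not reach is not made up. A row lasts 1/12 s, in which the tool goes at most 41.7 mm and 7.16 degrees, less where a joint would pass 70% of its speed; a pose out of reach is approached as far as the arm can. A call with a gripper value outside its range is refused whole. The fingers move at their own pace and stop on an object; FORCE is the grip in N (left out, the last holds). Time passes only in rows, so rows that do not move let the fingers close, or fill a call up. It gives the time, the measured TCP pose, the force and the opening at its end, in the units of the state.
- env.read_state(): the state, without advancing time (a new reading comes with each control period).
- viewer.capture(name): name is "scene" or "top"; returns a dict with "img" (480x640x3 uint8, red, green, blue), "z_map" (480x640 float32, m along the optical axis (not along the pixel's ray), 0 where there is no reading), "mtx" (3x3 intrinsics, pixels), "position" and "attitude" of the camera in the world. Camera axes: x right, y down, z forward; pixel columns grow to the right and rows downward; lengths in m; the calibration is good to about 2 mm. A picture is of the moment at which its call begins.
- env.close_job(): hands the job in, once; it reports no verdict.
The state is a dict: "t": time; "joint_positions": joint angles; "joint_vel": joint speeds; "joint_torque": joint torques, N m; "ee_pos": TCP position; "eef_rot": TCP orientation; "ft_force": force on the tool from outside, world axes, zero at the start; "wrist_torque": the same for the moment, N m; "opening": finger opening in m.
Only numpy, scipy, OpenCV 4.12 (cv2) and the standard library are available. Lean on these libraries where they do the work, as an engineer would, in place of code of your own. Each camera call takes 0.05 s, during which the arm holds its last target. There are 200 camera calls.

### The job

Open the medicine bottle for someone with weak hands: take its wide safety cap with a light grip (squeezed hard, its thin shell cracks), push it down, and while it is down turn it anticlockwise until it is free. Then lift it straight up and finish while still holding it, level, about a hand's breadth (10 cm) above the open mouth, ready to go straight back on. Leave the bottle standing on the worktop where it is and do not disturb the other things.

Things in the scene. Friction and masses are not known exactly. Their poses are not given: they have to be found in the camera images.
- bottle: loose white plastic medicine bottle with a blank paper label, upright on the worktop, 0.18 to 0.35 kg: 66 mm across up to 60 mm height, round shoulder to 84 mm, then a neck 34 mm across. Origin: centre of its underside; z up. Only its foot's friction keeps it from turning along, enough while the cap is pushed down.
- bottle_mouth (a point): centre of the bottle's open mouth, 112 mm above its underside. Round the neck below it, hidden by the closed cap, are three bayonet notches that open downward
- cap: round white ribbed safety cap, 52 mm across, 30 mm high, 0.04 kg. Origin: centre of its lower edge, 93 mm above the worktop when closed; z up. Locked when its x lies along the bottle's x: three lugs inside sit in the bottle's notches, held up by a sprung disc. Grip it across its sides from above, 20 to 30 N a pad; the shell cracks if the force of both fingers together passes 90 N.
- cap_top (a point): centre of the cap's flat top, 123 mm above the worktop when closed. To open: push the cap down 3 to 6.5 mm (aim at 5; spring 4.5 N at first, 12 N at 5 mm, firm stop at 6.5), keep it down and turn it anticlockwise seen from above; it is free from 41 to 79 degrees (aim at 60), then a stop. Then it lifts straight off. Not pushed, or turned clockwise, it stays locked.
- beaker: loose stoneware beaker with dark bands, open, 65 mm across, 84 mm high; origin at the centre of its underside. Bystander
- tin: loose food tin, 57 mm across, 72 mm high; origin at the centre of its underside. Bystander
- cup: loose spotted espresso cup with a handle, 63 x 92 x 55 mm; origin at its underside. Bystander, farther back on the right
- spoon: loose steel teaspoon 130 x 27 x 11 mm lying behind the row; origin under its middle. Bystander. (A wall cabinet hangs 0.44 m above the worktop behind it, its front 0.57 m ahead of the robot: keep the wrist clear.)
Mind the look-alikes: they are no part of the job. What is shaped like the cap but pink is not meant. Leave any purple look-alike of the bottle alone.

How it is judged:
By the outcome, as a careful person would: the job done as asked, in the order asked, and still so for the second after the job is handed in, while the arm keeps its last pose, push and grip.
It also fails if it takes over 40 s, if anything falls off the work surface, if the arm or the gripper's body presses on something with over 40 N, if the wrist force passes 120 N, or if a joint passes its speed limit or range.

## Working session

There is one attempt and no reset: what is moved stays moved. The work goes in short steps, Python scripts to look and compute and a shell command to move; the robot and the scene stay as the last step left them, time stands still between calls to the robot, and variables do not carry over. Pictures are saved under pics/ and viewed, about 8 in all and at most 12, crops included, and the job is handed in when it is done.

```bash
mkdir -p pics; python3 - <<'E'
from station import env, viewer
import cv2,numpy as np
s=env.read_state()
print(s['t'],s['ee_pos'],s['eef_rot'],s['opening'],s['ft_force'],env.hold_point_z)
for n in("scene","top"):
    c=viewer.capture(n); cv2.imwrite(f"pics/{n}0.png",c["img"][:,:,::-1]); np.savez(f"{n}0.npz",**c)
    print(n,c["mtx"].tolist(),c["position"],np.round(c["attitude"],3).tolist())
E
```

```text
0.0 [ 0.17297429 -0.54754324  0.23010124] [[ 9.53597747e-01  3.01083390e-01 -3.60567830e-04]
 [ 3.01083389e-01 -9.53594941e-01  2.34138816e-03]
 [ 3.61117424e-04 -2.34130345e-03 -9.99997194e-01]] 0.08556667314416729 [ 0.48946541 -0.83194151  0.38829557] 0.0187
scene [[574.2819012877393, 0.0, 321.93298115799485], [0.0, 574.2819012877393, 240.67954792385467], [0.0, 0.0, 1.0]] [-0.14526282  0.59329075  1.00053758] [[-0.712, -0.493, 0.5], [-0.702, 0.496, -0.511], [0.004, -0.715, -0.699]]
top [[435.45861667022166, 0.0, 322.240531422014], [0.0, 435.45861667022166, 237.10160262963572], [0.0, 0.0, 1.0]] [ 0.45255008 -0.04086523  1.09293256] [[-0.011, -0.997, 0.078], [-1.0, 0.011, 0.002], [-0.003, -0.078, -0.997]]
```

View pics/scene0.png

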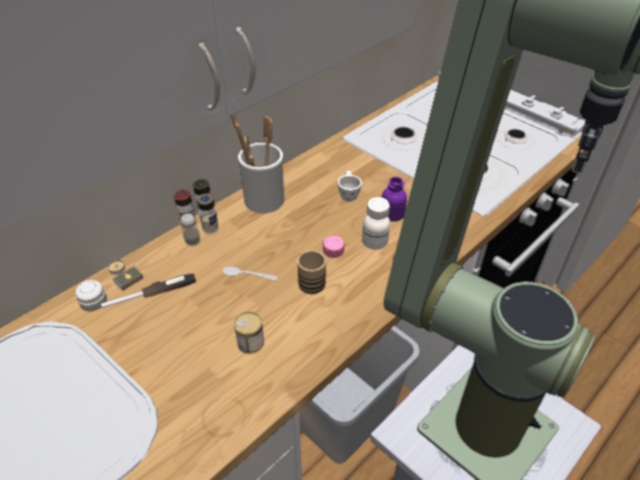

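View pics/top0.png

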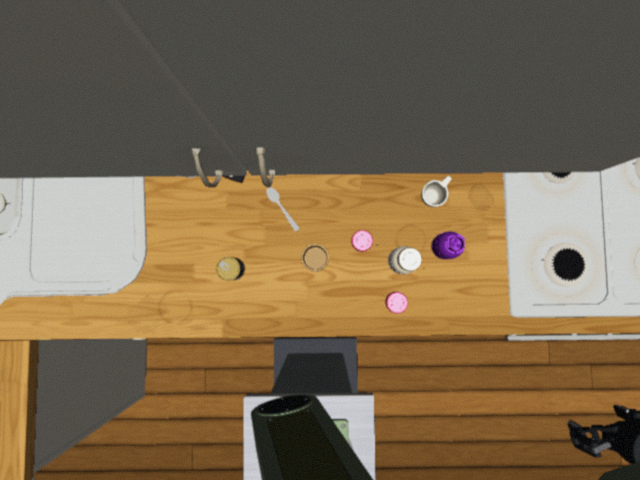

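Scene view: the cap on the white bottle is at about (378,207), with the purple look-alike beside it at (395,200) and a pink cap at (333,246). Top view: the cap is at about (409,259), purple at (449,245), and pink caps at (362,240) and (397,302). Next I measure the cap.

```bash
cat > h.py <<'E'
import numpy as np,cv2
def ray(c,u,v):
    d=c["attitude"]@np.linalg.inv(c["mtx"])@np.array([u,v,1.]); return c["position"],d
def plane(c,u,v,z):
    p,d=ray(c,u,v); return p+d*(z-p[2])/d[2]
def tri(c1,a,c2,b):
    p,d=ray(c1,*a);q,e=ray(c2,*b)
    s=np.linalg.lstsq(np.c_[d,-e],q-p,rcond=None)[0]
    x,y=p+s[0]*d,q+s[1]*e
    return (x+y)/2,np.linalg.norm(x-y)
def cloud(c):
    v,u=np.mgrid[:480,:640]; P=np.stack([u,v,np.ones_like(u)],-1)@np.linalg.inv(c["mtx"]).T*c["z_map"][...,None]
    return P@c["attitude"].T+c["position"]
E
python3 - <<'E'
from h import *
t=dict(np.load("top0.npz"));s=dict(np.load("scene0.npz"))
for n,c,(u0,u1,v0,v1) in(("top",t,(385,428,240,280)),("scene",s,(358,392,190,252))):
    P=cloud(c)[v0:v1,u0:u1]; hsv=cv2.cvtColor(c["img"],cv2.COLOR_RGB2HSV)[v0:v1,u0:u1]
    m=(P[...,2]>.117)&(P[...,2]<.135)&(hsv[...,1]<60)&(c["z_map"][v0:v1,u0:u1]>0)
    vv,uu=np.nonzero(m); (x,y),(w,h),a=cv2.fitEllipse(cv2.convexHull(np.c_[uu,vv].astype(np.float32)))
    print(n,m.sum(),"ellipse",x+u0,y+v0,w,h,"median pt",np.median(P[m],0),"max z",P[...,2].max())
    print(" on plane .123",plane(c,x+u0,y+v0,.123))
    big=cv2.resize(c["img"][v0-25:v1+25,u0-40:u1+60],None,fx=5,fy=5,interpolation=cv2.INTER_CUBIC)
    cv2.imwrite(f"pics/{n}crop.png",big[:,:,::-1]); print(" crop origin",u0-40,v0-25)
    r=(x+u0,y+v0)
    if n=="top": A=r
print(tri(t,A,s,r))
hsv=cv2.cvtColor(t["img"],cv2.COLOR_RGB2HSV);P=cloud(t)
for nm,lo,hi in(("purple",(125,120,40),(145,255,255)),("pink",(146,60,120),(175,255,255))):
    k,l,st,ce=cv2.connectedComponentsWithStats(cv2.inRange(hsv,lo,hi))
    for i in range(1,k):
        if st[i,4]>50: print(nm,ce[i],st[i],np.median(P[l==i],0),P[l==i][:,2].max())
E
python3 -c "
import cv2,numpy as np
a,b=[cv2.imread(f'pics/{n}crop.png') for n in('top','scene')]
b=cv2.resize(b,None,fx=.8,fy=.8);a=cv2.resize(a,None,fx=.5,fy=.5)
h=max(a.shape[0],b.shape[0]);o=np.zeros((h,a.shape[1]+b.shape[1],3),np.uint8);o[:a.shape[0],:a.shape[1]]=a;o[:b.shape[0],a.shape[1]:]=b
print(o.shape);cv2.imwrite('pics/crops.png',o)"
```

```text
top 401 ellipse 409.5175495147705 259.1003704071045 22.126985549926758 22.84419822692871 median pt [ 0.47775953 -0.23356387  0.12195929] max z 1.0929325561881988
 on plane .123 [ 0.47758526 -0.23279832  0.123     ]
 crop origin 345 215
scene 251 ellipse 377.37344551086426 204.50095653533936 14.842829704284668 21.303678512573242 median pt [ 0.47703217 -0.22761876  0.12120535] max z 1.0005375838938277
 on plane .123 [ 0.47531621 -0.22558368  0.123     ]
 crop origin 318 165
(array([ 0.47892256, -0.23297592,  0.11642725]), np.float64(0.003218169162572261))
purple [448.44204019 244.85007728] [432 232  32  26 647] [ 0.51084649 -0.33087307  0.0781987 ] 1.0929325561881988
pink [362.12195122 240.97560976] [352 231  21  20 123] [ 0.52534171 -0.13861816  0.02786588] 0.03551687318395946
pink [396.3557047  302.46308725] [386 292  22  21 149] [ 0.37394841 -0.21622906  0.02829283] 0.03580473885090485
(448, 894, 3)
```

View pics/crops.png

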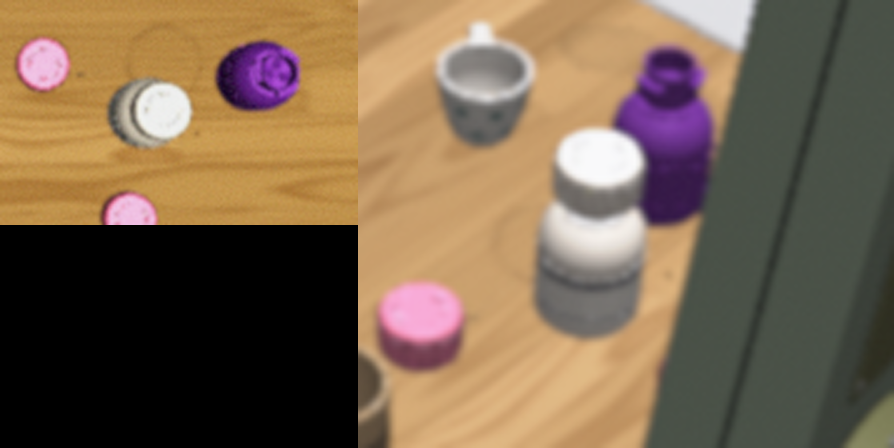

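Both views agree: the cap is near (0.476, -0.231) and its top is at about 0.12 m. I'll set out at the current height, far above everything.

```bash
python3 -m pendant '[[[100,3,-1.6,0,0],[100,3.2,-1.75,0,0],[100,3.2,-1.75,0,0],[100,3.2,-1.75,0,0],[100,3.2,-1.75,0,0],[100,3.2,-1.75,0,0],[100,3.2,-1.75,0,0],[100,3.2,-1.75,0,0],[100,3.2,-1.75,0,0],[100,3,-1.6,0,0]]]' 25
python3 -m pendant '[[[100,2,-1,-0.5,-0.1],[100,1.7,-1.1,0,-0.1],[100,1,0,0,-0.1],[100,0,0,0,-0.1],[100,0,0,0,-0.1],[100,0,0,0,-0.1],[100,0,0,0,0],[100,0,0,0,0],[100,0,0,0,0],[100,0,0,0,0]]]'
cat > look.py <<'E'
import sys
from station import env,viewer
from h import *
s=env.read_state();R=s['eef_rot']
print(s['t'],s['ee_pos'],'yaw',np.arctan2(R[1,0],R[0,0]),'tilt',R[:2,2],s['joint_positions'].round(2) if hasattr(s['joint_positions'],'round') else s['joint_positions'],s['ft_force'],s['opening'])
o=[]
for n in("scene","top"):
    c=viewer.capture(n);np.savez(f"{n}_{sys.argv[1]}.npz",**c)
    p=c["attitude"].T@(s['ee_pos']-c["position"]);uv=c["mtx"]@p/p[2];print(n,'TCP px',uv[:2])
    u0,v0=(300,90) if n=="scene" else (330,170)
    im=c["img"][v0:v0+180,u0:u0+130];o.append(cv2.resize(im,None,fx=3,fy=3,interpolation=cv2.INTER_CUBIC))
cv2.imwrite(f"pics/{sys.argv[1]}.png",np.hstack(o)[:,:,::-1])
E
python3 look.py a
```

```text
t: 0.93
ee_pos: [0.4235, -0.2872, 0.2309]
eef_rot: [[0.954, 0.301, -0.0], [0.301, -0.954, 0.001], [-0.0, -0.001, -1.0]]
ft_force: [-0.3, -0.5, -0.3]
opening: 0.0851
t: 1.77
ee_pos: [0.4586, -0.252, 0.2361]
eef_rot: [[0.618, 0.786, -0.0], [0.786, -0.618, 0.0], [0.0, -0.0, -1.0]]
ft_force: [0.1, -0.6, -0.7]
opening: 0.0853
1.7667 [ 0.45858986 -0.25199061  0.23611097] yaw 0.9041385462977636 tilt [-0.00023735  0.00021756] [-0.67  0.09  1.66  0.    1.39 -0.  ] [ 0.09943401 -0.55743225 -0.69105872] 0.08529533926762006
scene TCP px [394.58901646 163.57798562]
top TCP px [430.93271339 267.07039415]
```

View pics/a.png

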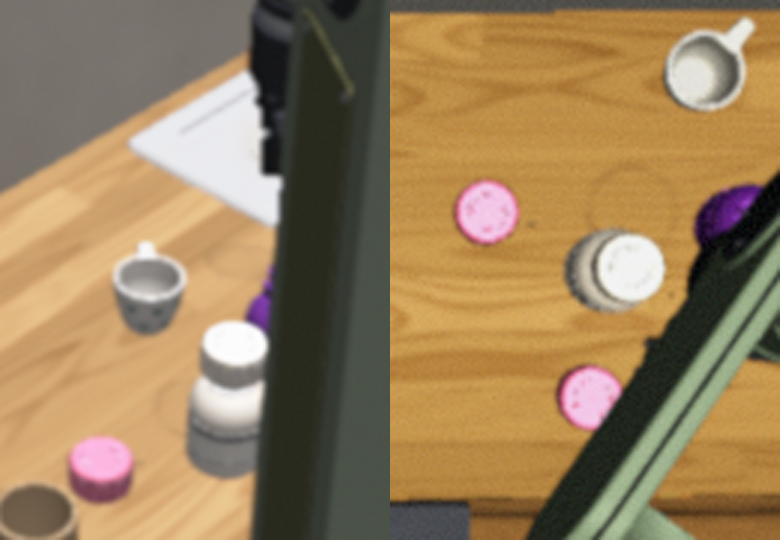

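```bash
python3 - <<'E'
from h import *
t=dict(np.load("top_a.npz"));s=dict(np.load("scene_a.npz"))
t0=dict(np.load("top0.npz"));s0=dict(np.load("scene0.npz"))
# table height around bottle in both, pink cap in both
for n,c in(("top",t0),("scene",s0)):
    P=cloud(c); ok=c["z_map"]>0
    m=ok&(abs(P[...,0]-.45)<.09)&(abs(P[...,1]+.17)<.1)&(abs(P[...,2])<.012); print(n,"table",np.median(P[m],0)[2])
    hsv=cv2.cvtColor(c["img"],cv2.COLOR_RGB2HSV); 
    k,l,st,ce=cv2.connectedComponentsWithStats(cv2.inRange(hsv,(146,60,40),(175,255,255)))
    for i in range(1,k):
        if st[i,4]>50:
            q=l==i; print(n,"pink all",ce[i],st[i]); Q=P[q&(P[...,2]>.024)&(P[...,2]<.04)]
            print("  top pts",len(Q),np.median(Q,0),(Q.min(0)+Q.max(0))/2)
    Q=P[ok&(abs(P[...,0]-.477)<.04)&(abs(P[...,1]+.231)<.04)&(P[...,2]>.117)&(P[...,2]<.135)]
    print(n,"cap top",len(Q),Q.mean(0),np.percentile(Q,3,0),np.percentile(Q,97,0))
    Q=P[ok&(abs(P[...,0]-.477)<.045)&(abs(P[...,1]+.231)<.045)&(P[...,2]>.02)&(P[...,2]<.115)]
    for lo,hi in((.02,.058),(.096,.115)):
        B=Q[(Q[:,2]>lo)&(Q[:,2]<hi)]
        if len(B)<15: continue
        # circle fit
        A=np.c_[2*B[:,:2],np.ones(len(B))]; x=np.linalg.lstsq(A,(B[:,:2]**2).sum(1),rcond=None)[0]
        print("  side",lo,len(B),x[:2],np.sqrt(x[2]+x[0]**2+x[1]**2))
E
```

```text
top table -0.0010347360965178298
top pink all [362.12195122 240.97560976] [352 231  21  20 123]
  top pts 117 [ 0.52299102 -0.14087777  0.02791269] [ 0.5270631  -0.13650662  0.02978354]
top pink all [396.29333333 302.42666667] [386 292  22  21 150]
  top pts 135 [ 0.37190385 -0.21998983  0.02850151] [ 0.37637139 -0.21771478  0.02998196]
top cap top 411 [ 0.47730781 -0.23387362  0.12176705] [ 0.45562635 -0.25645474  0.11798418] [ 0.49998316 -0.2117727   0.12504314]
  side 0.02 74 [ 0.4775466  -0.23455977] 0.03304474242821102
  side 0.096 39 [ 0.47755805 -0.23479738] 0.026104270371481688
scene table -0.001126256806313286
scene pink all [397.36764706 185.26470588] [383 176  24  29  68]
  return _methods._mean(a, axis=axis, dtype=dtype,
  ret = um.true_divide(
Traceback (most recent call last):
ValueError: zero-size array to reduction operation minimum which has no identity
```

```bash
python3 - <<'E'
from h import *
c=dict(np.load("scene0.npz"));P=cloud(c);ok=c["z_map"]>0
Q=P[ok&(abs(P[...,0]-.477)<.045)&(abs(P[...,1]+.231)<.045)]
for lo,hi,r in((.02,.058,.033),(.096,.115,.026)):
    B=Q[(Q[:,2]>lo)&(Q[:,2]<hi)]
    from scipy.optimize import least_squares
    f=least_squares(lambda x:np.hypot(*(B[:,:2]-x).T)-r,[.477,-.231],loss='soft_l1',f_scale=.002);print(lo,len(B),f.x,np.sqrt(np.mean(f.fun**2)))
T=Q[(Q[:,2]>.118)&(Q[:,2]<.135)];print(T.mean(0),np.percentile(T,3,0),np.percentile(T,97,0))
E
```

```text
0.02 321 [ 0.47926823 -0.23084193] 0.001897912498835614
0.096 140 [ 0.47954958 -0.23069426] 0.0018001056253709284
[ 0.47670613 -0.22853058  0.12135114] [ 0.45653513 -0.25023474  0.11812967] [ 0.49951812 -0.20607218  0.12488903]
```

```bash
python3 -m pendant '[[[100,1.4,0.15,0,0],[100,1.37,0.14,0,0],[100,0,0,1.5,0],[100,0,0,2.5,0],[100,0,0,2.5,0],[100,0,0,2,0],[100,0,0,1.5,0],[100,0,0,0,0],[100,0,0,0,0],[100,0,0,0,0]]]'; python3 look.py b
```

```text
t: 2.7
ee_pos: [0.4789, -0.2325, 0.1374]
eef_rot: [[0.617, 0.787, 0.002], [0.787, -0.617, -0.001], [0.0, 0.002, -1.0]]
ft_force: [0.6, -0.2, -0.1]
opening: 0.0856
2.7 [ 0.47887831 -0.23254901  0.13744061] yaw 0.9053985109774831 tilt [ 0.0016424  -0.00111239] [-0.61  0.21  1.74  0.    1.19  0.05] [ 0.55154992 -0.22411844 -0.06900052] 0.08563860442599806
scene TCP px [378.60467187 197.70260466]
top TCP px [410.6878986  258.32664261]
```

View pics/b.png

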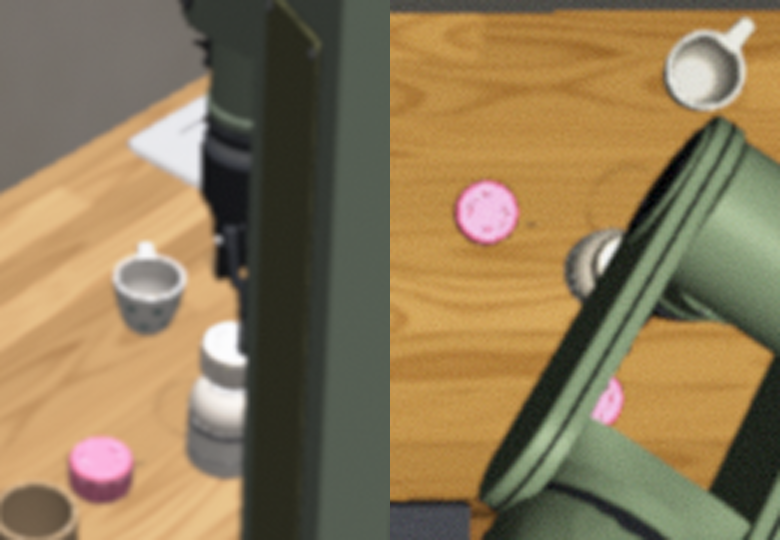

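The scene crop shows the near finger at about (242,340) in front of the cap and the far finger at about (222,265) behind it. The jaws straddle the cap, so I descend.

```bash
python3 -m pendant '[[[100,0,0,0.6,0],[100,0,0,0.8,0],[100,0,0,0.8,0],[100,0,0,0.8,0],[100,0,0,0.8,0],[100,0,0,0.7,0],[100,0,0,0.5,0],[100,0,0,0,0],[90,0,0,0,0],[80,0,0,0,0]]]'
```

```text
t: 3.63
ee_pos: [0.4784, -0.2322, 0.0865]
eef_rot: [[0.617, 0.787, 0.0], [0.787, -0.617, -0.0], [0.0, 0.001, -1.0]]
ft_force: [-0.2, 0.1, 1.2]
opening: 0.0684
```

```bash
python3 -m pendant '[[[76,0,0,0,0],[73,0,0,0,0],[71,0,0,0,0],[69,0,0,0,0],[67,0,0,0,0],[65,0,0,0,0],[63,0,0,0,0],[62,0,0,0,0],[61,0,0,0,0],[60,0,0,0,0]]]' 25;python3 -m pendant '[[[58,0,0,0,0],[55,0,0,0,0],[50,0,0,0,0],[45,0,0,0,0],[40,0,0,0,0],[40,0,0,0,0],[40,0,0,0,0],[40,0,0,0,0],[40,0,0,0,0],[40,0,0,0,0]]]' 25; python3 -c "
from station import env;s=env.read_state();print(s['ft_force'],s['wrist_torque'],s['opening'])"
```

```text
t: 4.47
ee_pos: [0.4788, -0.2325, 0.0869]
eef_rot: [[0.617, 0.787, 0.002], [0.787, -0.617, -0.001], [0.0, 0.002, -1.0]]
ft_force: [1.3, -0.9, 2.2]
opening: 0.0519
t: 5.3
ee_pos: [0.4784, -0.2321, 0.0865]
eef_rot: [[0.617, 0.787, 0.001], [0.787, -0.617, -0.0], [0.0, 0.001, -1.0]]
ft_force: [2.3, -1.1, 5.1]
opening: 0.0518
[ 2.29081356 -1.1110858   5.05818026] [-0.31827362 -0.32973532 -0.02552316] 0.05177646421846227
```

The pads stopped at 51.8 mm, which matches the cap's 52 mm. Now I push down 5 mm.

```bash
python3 -m pendant '[[[40,0,0,0.1,0],[40,0,0,0.1,0],[40,0,0,0.1,0],[40,0,0,0.1,0],[40,0,0,0.1,0],[40,0,0,0,0],[40,0,0,0,0],[40,0,0,0,0],[40,0,0,0,0],[40,0,0,0,0]]]'; python3 -c "
from station import env;s=env.read_state();print(s['ee_pos'],s['ft_force'],s['wrist_torque'],s['opening'])"
```

```text
t: 6.13
ee_pos: [0.4792, -0.2328, 0.0828]
eef_rot: [[0.617, 0.787, 0.002], [0.787, -0.617, -0.002], [0.0, 0.003, -1.0]]
ft_force: [1.8, -2.4, 10.6]
opening: 0.0518
[ 0.47923645 -0.23280156  0.08280553] [ 1.82058424 -2.40137867 10.57311019] [-0.15606915 -0.1633847  -0.00877132] 0.0518462739083621
```

```bash
python3 -m pendant '[[[40,0,0,0.05,0],[40,0,0,0.05,0],[40,0,0,0,0],[40,0,0,0,0],[40,0,0,0,-0.05],[40,0,0,0,-0.05],[40,0,0,0,-0.05],[40,0,0,0,-0.05],[40,0,0,0,0],[40,0,0,0,0]]]'; python3 -c "
from station import env;s=env.read_state();print(s['ee_pos'],s['ft_force'],s['wrist_torque'],s['opening'])"
```

```text
t: 6.97
ee_pos: [0.479, -0.2324, 0.0818]
eef_rot: [[0.448, 0.894, 0.002], [0.894, -0.448, -0.001], [-0.0, 0.002, -1.0]]
ft_force: [1.3, -0.9, 11.4]
opening: 0.0516
[ 0.47896528 -0.23239731  0.08180808] [ 1.29150866 -0.91842267 11.39482816] [ 0.01548064 -0.03639774  0.06536286] 0.05159827464025842
```

```bash
python3 -m pendant '[[[40,0,0,0.03,-0.08],[40,0,0,0,-0.09],[40,0,0,0,-0.09],[40,0,0,0,-0.09],[40,0,0,0,-0.09],[40,0,0,0,-0.09],[40,0,0,0,-0.09],[40,0,0,0,-0.09],[40,0,0,0,-0.09],[40,0,0,0,-0.05]]]';python3 -m pendant '[[[40,0,0,0,0],[40,0,0,0,0],[40,0,0,0,0],[40,0,0,0,0],[40,0,0,0,0],[40,0,0,0,0],[40,0,0,0,0],[40,0,0,0,0],[40,0,0,0,0],[40,0,0,0,0]]]'; python3 look.py c; python3 -c "
from station import env;s=env.read_state();print(s['ee_pos'],s['ft_force'],s['wrist_torque'],s['opening'])"
```

```text
t: 7.8
ee_pos: [0.4784, -0.2321, 0.0814]
eef_rot: [[-0.379, 0.925, 0.0], [0.925, 0.379, -0.0], [-0.0, 0.0, -1.0]]
ft_force: [-0.4, 0.5, 12.1]
opening: 0.0517
t: 8.63
ee_pos: [0.4784, -0.2321, 0.0813]
eef_rot: [[-0.376, 0.927, 0.0], [0.927, 0.376, -0.0], [-0.0, 0.0, -1.0]]
ft_force: [-0.3, 0.6, 12.1]
opening: 0.0516
8.6333 [ 0.47841988 -0.23207175  0.08134089] yaw 1.9562843236853602 tilt [ 0.00031246 -0.00037975] [-0.61  0.29  1.78 -0.    1.07 -1.  ] [-0.34822983  0.58910327 12.07180645] 0.05163295127270687
scene TCP px [376.91585905 215.84153629]
top TCP px [405.65243908 259.24634622]
[ 0.47842813 -0.23209462  0.08135344] [-0.09972822  1.01381971 12.18760314] [0.02962264 0.17355122 0.0407714 ] 0.05153891450868613
```

View pics/c.png

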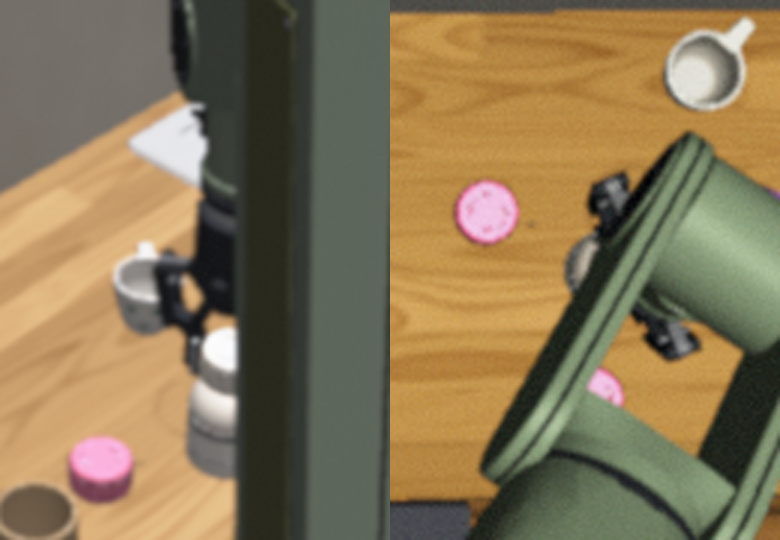

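The arm has turned 60° with the cap held at about 12 N. The picture shows the bottle still upright with the finger on the cap. I'll lift a little and watch the vertical force for any sign that the bottle is coming along.

```bash
python3 -m pendant '[[[40,0,0,-0.1,0],[40,0,0,-0.1,0],[40,0,0,-0.1,0],[40,0,0,-0.1,0],[40,0,0,-0.1,0],[40,0,0,-0.1,0],[40,0,0,0,0],[40,0,0,0,0],[40,0,0,0,0],[40,0,0,0,0]]]';python3 -m pendant '[[[40,0,0,-0.1,0],[40,0,0,-0.1,0],[40,0,0,-0.1,0],[40,0,0,-0.1,0],[40,0,0,0,0],[40,0,0,0,0],[40,0,0,0,0],[40,0,0,0,0],[40,0,0,0,0],[40,0,0,0,0]]]'; python3 look.py d
```

```text
t: 9.57
ee_pos: [0.478, -0.2319, 0.0861]
eef_rot: [[-0.376, 0.927, -0.0], [0.927, 0.376, 0.0], [0.0, -0.0, -1.0]]
ft_force: [2.5, -1.7, 5.6]
opening: 0.0517
t: 10.4
ee_pos: [0.4778, -0.2317, 0.0897]
eef_rot: [[-0.376, 0.927, -0.001], [0.927, 0.376, 0.001], [0.001, -0.0, -1.0]]
ft_force: [0.9, -0.9, -0.6]
opening: 0.0519
10.4 [ 0.47783418 -0.23170022  0.08967423] yaw 1.95585507395011 tilt [-0.0006953   0.00054417] [-0.61  0.28  1.77  0.    1.09 -1.  ] [ 0.9155683  -0.87364036 -0.58233763] 0.0519061270048608
scene TCP px [377.24794616 213.42790085]
top TCP px [406.17992271 259.40272956]
```

View pics/d.png

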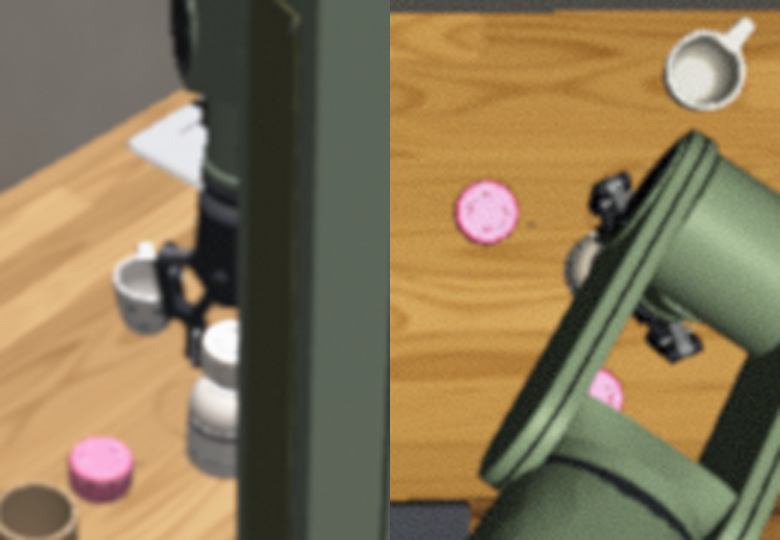

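Fz is about -0.6 N, which is only the cap's weight, so the cap is free. I lift it straight up the rest of the way.

```bash
python3 -m pendant '[[[40,0,0,-0.3,0],[40,0,0,-0.5,0],[40,0,0,-0.5,0],[40,0,0,-0.5,0],[40,0,0,-0.6,0],[40,0,0,-0.6,0],[40,0,0,-0.5,0],[40,0,0,-0.3,0],[40,0,0,0,0],[40,0,0,0,0]]]'
python3 -m pendant '[[[40,0,0,-0.6,0],[40,0,0,-1,0],[40,0,0,-1.2,0],[40,0,0,-1.3,0],[40,0,0,-1.3,0],[40,0,0,-1.2,0],[40,0,0,-0.8,0],[40,0,0,-0.4,0],[40,0,0,0,0],[40,0,0,0,0]]]'; python3 look.py e
```

```text
t: 11.33
ee_pos: [0.4782, -0.232, 0.1282]
eef_rot: [[-0.376, 0.927, 0.0], [0.927, 0.376, -0.0], [-0.0, 0.0, -1.0]]
ft_force: [-0.1, -0.5, -1.0]
opening: 0.0516
t: 12.17
ee_pos: [0.478, -0.2319, 0.2059]
eef_rot: [[-0.376, 0.927, -0.0], [0.927, 0.376, 0.0], [0.0, -0.0, -1.0]]
ft_force: [-0.1, -0.0, -0.4]
opening: 0.0517
12.1667 [ 0.47799878 -0.23186227  0.2059292 ] yaw 1.9557628871472739 tilt [-0.00011489  0.00010741] [-0.61  0.14  1.68  0.    1.33 -1.  ] [-0.06312918 -0.0330994  -0.42487459] 0.051688699178130695
scene TCP px [380.92603913 174.6067655 ]
top TCP px [417.09224888 257.76106419]
```

View pics/e.png

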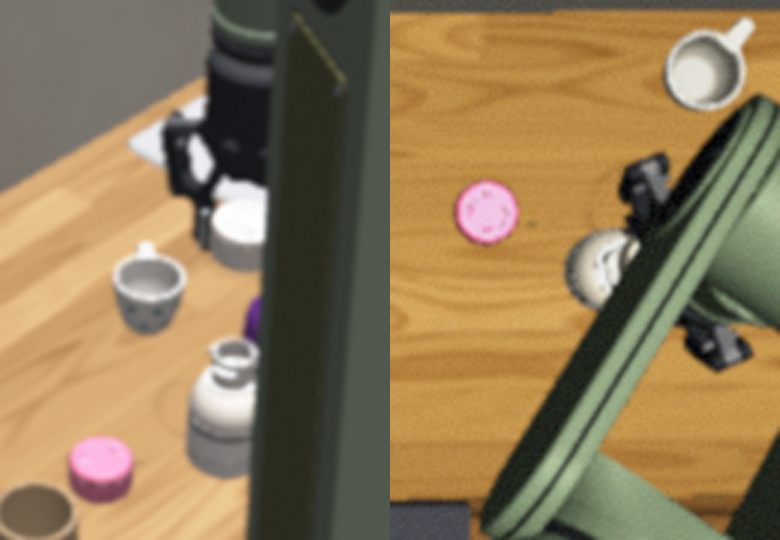

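The cap is off and level in the jaws, at about (240,235) in the scene crop. The open mouth is at (235,355) below it, and the bottle hasn't moved. One numeric check before I hand it in.

```bash
python3 - <<'E'
from h import *
from scipy.optimize import least_squares
for n in("scene_e","scene0"):
    c=dict(np.load(n+".npz"));P=cloud(c);ok=c["z_map"]>0
    near=ok&(abs(P[...,0]-.477)<.045)&(abs(P[...,1]+.231)<.045)
    B=P[near&(P[...,2]>.02)&(P[...,2]<.058)]
    f=least_squares(lambda x:np.hypot(*(B[:,:2]-x).T)-.033,[.477,-.231],loss='soft_l1',f_scale=.002);print(n,"bottle",len(B),f.x)
    g=c["img"].min(-1)>150
    C=P[near&g&(P[...,2]>.19)&(P[...,2]<.26)]
    if len(C): 
        print("cap z range",np.percentile(C[:,2],[2,50,98]))
        S=C[C[:,2]>np.percentile(C[:,2],98)-.008]; print("top plane slope",np.linalg.lstsq(np.c_[S[:,:2]-S[:,:2].mean(0),np.ones(len(S))],S[:,2],rcond=None)[0])
    Pm=P[near&(P[...,2]>.1)&(P[...,2]<.13)];print("mouth/cap z",Pm[:,2].max())
E
```

```text
scene_e bottle 251 [ 0.47941583 -0.23084188]
cap z range [0.23586245 0.24027165 0.24373391]
top plane slope [ 0.0343745  -0.0202312   0.24038165]
mouth/cap z 0.11307360194413552
scene0 bottle 321 [ 0.47926823 -0.23084193]
mouth/cap z 0.1265479494013948
```

```bash
python3 -c "
from station import env;env.close_job();s=env.read_state();print(s['t'],s['ee_pos'],s['ft_force'],s['opening'])"
```

```text
the job is handed in; nothing more can be done
the job is handed in; nothing more can be done
```

The bottle is open, and the job was handed in at about 12 s of robot time with the cap still held above the mouth. I gripped the cap at 25 N and pushed it down about 5 mm, reading about 12 N. I then turned it 60° anticlockwise and lifted it straight up.

**Last checks:**
- **Cap height:** its top measured about 0.240 m in the scene camera. That camera reads about 1.5 mm low, so the lower edge is about 0.212 m, 10 cm above the mouth.
- **Level:** the tool tilt was below 0.001. A rough depth fit of the cap top gave a slope of about 2°, which I take as depth noise.
- **Grip:** the opening was steady at 51.7 mm and the vertical force was -0.4 N, which is the cap's weight alone.
- **Bottle:** it moved less than 1 mm from where it stood at the start.
- **Other things:** the pink cap and cup showed no movement in the last picture, which cuts off or hides the others. The arm passed well above everything, and no forces suggested contact.

**Disagreements:** the two cameras placed the bottle up to about 4–7 mm apart in y at first. I used the middle value, and the grip closed on the cap without trouble. After hand-in the robot could no longer be read, so I have no reading from the final second.

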